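# Charge the glaze mill

## Task

Make the glaze mill safe by turning its isolator handle fully to off and then swinging the lockout hasp right out, and only then lift the cover plate off its pins. Pass every porcelain grinding cylinder on the ware board through the port into the mill, without cylinder, fingers or arm touching the port's rim and keeping hold of each until it is wholly inside, and at the end hang the cover back on both pins, flat on the wall. Leave the isolator off and the hasp out, and leave the bottle, pot and bowl alone.

Things in the scene. Friction and masses are not known exactly. Their poses are not given: they have to be found in the camera images.
- mill: Bench glaze mill: closed green box fixed to the bench, 280 mm deep (x, to the back; from -135 to 145), 240 wide (y), 194 high. Origin on the bench, mid-width. The front (-x), to the robot, is upright for the lowest 92 mm, then sloping back to the roof. Inside, a slippery floor falls 16 degrees to the back (74 mm high below the port's centre): cylinders slide away.
- port: Opening in the mill's sloping front wall, 80 mm (x, up the slope) by 130 mm (y, across); wall 5 mm thick. Origin: its centre, in the outer face, 132 mm above the bench; z points out of the wall, up and to the robot, 40 degrees from vertical. Two fixed steel pins stand along z at x = 67, y = +50 and -50 mm: 8 mm thick, 14 long, the last 6 tapered.
- port_rim: The black rim that edges the port's opening: a flat frame 10 mm wide, flush with the wall, not to be touched by cylinders, fingers or arm (the cover lies on it). Origin and axes as the port's.
- cover: Loose aluminium plate over the port, 134 (x) by 160 (y) by 5 mm, 0.25 kg. Origin: centre of underside, z outward. Black grip rib mid-plate: 60 mm along x, 14 wide, top 43 mm above the underside. Two 14 mm holes at x = 55, y = +50 and -50 mm hang on the pins. Seated: axes as the port's, origin at x = 12 mm (9 to 15 with play), y = 0, z = 0 of the port.
- isolator_handle (a joint): Angle of the isolator's handle: 0 is on (rib along the enclosure's x axis), 1.57 is off (rib along its y axis); it turns clockwise seen from above, stiff (about 0.12 N m), and stays where it is left.
- handle_grip (a point): Point on the turning axis of the isolator handle, in the middle of its rib, 104 mm above the bench; the frame turns with the handle, its x axis along the rib. The rib is 64 mm long, 14 mm wide and 30 mm high (its top 116 mm above the bench) on a round 54 mm base whose top is 86 mm above the bench.
- isolator: Grey isolator enclosure fixed to the bench, 150 mm (x) by 180 mm (y), 70 mm high, handle and lockout hasp on its top. Origin: centre of the underside.
- hasp (a joint): Angle of the lockout hasp: 0 lies in over the enclosure, 1.5 is swung fully out; it turns anticlockwise seen from above about an upright axis, easily, and stays where it is left.
- hasp_post (a point): Middle of the upright round steel post at the hasp's free end: 12 mm thick, from 82 to 114 mm above the bench, 60 mm from the hinge; this point is at 104 mm.
- hasp_hinge (a point): Point on the hasp's upright hinge axis, 104 mm above the bench. The hasp is a flat steel strip 18 mm wide and 4 mm thick, 78 mm above the bench.
- board: Plywood ware board fixed on the bench, 200 mm (x) by 200 mm (y), 12 mm thick, on which the cylinders stand. Origin: centre of the underside.
- bottle: Bystander: brown glass bottle, 60 mm thick, 200 mm tall. Origin: centre of its base.
- jar: Bystander: terracotta pot, 72 mm wide, 85 mm tall. Origin: centre of its base.
- bowl: Bystander: small blue bowl, 90 mm wide, 40 mm tall. Origin: centre of its base.
- cyl0: White porcelain grinding cylinder, 28 mm thick, 34 mm long, about 55 g, standing on the ware board at the start. Origin: centre of its base; z along its length to the other end. It may be absent.
- cyl0_mid (a point): Middle of that cylinder (cyl0).
- cyl1: White porcelain grinding cylinder, 28 mm thick, 34 mm long, about 55 g, standing on the ware board at the start. Origin: centre of its base; z along its length to the other end. It may be absent.
- cyl1_mid (a point): Middle of that cylinder (cyl1).
- cyl2: White porcelain grinding cylinder, 28 mm thick, 34 mm long, about 55 g, standing on the ware board at the start. Origin: centre of its base; z along its length to the other end. It may be absent.
- cyl2_mid (a point): Middle of that cylinder (cyl2).
- cyl3: White porcelain grinding cylinder, 28 mm thick, 34 mm long, about 55 g, standing on the ware board at the start. Origin: centre of its base; z along its length to the other end. It may be absent.
- cyl3_mid (a point): Middle of that cylinder (cyl3).
- cyl4: White porcelain grinding cylinder, 28 mm thick, 34 mm long, about 55 g, standing on the ware board at the start. Origin: centre of its base; z along its length to the other end. It may be absent.
- cyl4_mid (a point): Middle of that cylinder (cyl4).
Not all that is in view belongs to the job. Leave any blue or purple look-alike of the cyl1 alone. There is more than one size of the cover; the job needs the larger.

How it is judged:
On the way, in this order (a step that is already met when the one before it is completed fails the run):
1. the isolator handle is turned to off (value of joint isolator_handle above 1.35 rad), for 0.2 s.
2. with the isolator off, the lockout hasp is swung out (value of joint isolator_handle above 1.35 rad and value of joint hasp above 1.1 rad), for 0.2 s.
3. with the isolator off and the hasp out, the cover is lifted off and away from the port (all of step 2 and distance between cover and port above 0.1 m), for 0.2 s.
4. every cylinder is inside the mill (all of step 2 and x of cyl0 in the frame of mill between -0.13 and 0.145 m and y of cyl0 in the frame of mill between -0.12 and 0.12 m and z of cyl0 in the frame of mill between 0 and 0.15 m and z of each of cyl0, cyl1, cyl2, cyl3, cyl4 in the frame of port below -0.008 m and x of cyl1 in the frame of mill between -0.13 and 0.145 m and y of cyl1 in the frame of mill between -0.12 and 0.12 m and z of cyl1 in the frame of mill between 0 and 0.15 m and x of cyl2 in the frame of mill between -0.13 and 0.145 m and y of cyl2 in the frame of mill between -0.12 and 0.12 m and z of cyl2 in the frame of mill between 0 and 0.15 m and x of cyl3 in the frame of mill between -0.13 and 0.145 m and y of cyl3 in the frame of mill between -0.12 and 0.12 m and z of cyl3 in the frame of mill between 0 and 0.15 m and x of cyl4 in the frame of mill between -0.13 and 0.145 m and y of cyl4 in the frame of mill between -0.12 and 0.12 m and z of cyl4 in the frame of mill between 0 and 0.15 m), for 0.2 s.
At the end, for the whole second after the job is handed in: Isolator handle beyond 1.35 rad (off), hasp beyond 1.1 rad (out), every cylinder present inside the mill's chamber and at rest, the cover hung on both pins: within 7 mm of its seat along and across the slope, within 4 mm of lying on the wall and parallel to it within 0.07 rad, at rest (all of step 4 and linear speed of each of cyl0, cyl1, cyl2, cyl3, cyl4 below 0.05 m/s and x of cover in the frame of port between 0.005 and 0.019 m and y of cover in the frame of port between -0.007 and 0.007 m and z of cover in the frame of port between -0.004 and 0.004 m and angle between the z axis of cover and the z axis of port, either way round below 0.07 rad and linear speed of cover below 0.02 m/s); the robot touches nothing.
It fails at once if a cylinder, the fingers or the arm touches the port's rim (over 0.5 N) (contact force between any of the fingers, the arm, cyl0, cyl1, cyl2, cyl3, cyl4 and port_rim above 0.5 N).
It fails at once if a cylinder is let go in or above the port's opening before its middle is 12 mm past the wall's outer face ((contact force between the fingers and cyl0 below 0.05 N and z of cyl0_mid in the frame of port between -0.012 and 0.045 m and x of cyl0_mid in the frame of port between -0.04 and 0.04 m and y of cyl0_mid in the frame of port between -0.065 and 0.065 m) or (contact force between the fingers and cyl1 below 0.05 N and z of cyl1_mid in the frame of port between -0.012 and 0.045 m and x of cyl1_mid in the frame of port between -0.04 and 0.04 m and y of cyl1_mid in the frame of port between -0.065 and 0.065 m) or (contact force between the fingers and cyl2 below 0.05 N and z of cyl2_mid in the frame of port between -0.012 and 0.045 m and x of cyl2_mid in the frame of port between -0.04 and 0.04 m and y of cyl2_mid in the frame of port between -0.065 and 0.065 m) or (contact force between the fingers and cyl3 below 0.05 N and z of cyl3_mid in the frame of port between -0.012 and 0.045 m and x of cyl3_mid in the frame of port between -0.04 and 0.04 m and y of cyl3_mid in the frame of port between -0.065 and 0.065 m) or (contact force between the fingers and cyl4 below 0.05 N and z of cyl4_mid in the frame of port between -0.012 and 0.045 m and x of cyl4_mid in the frame of port between -0.04 and 0.04 m and y of cyl4_mid in the frame of port between -0.065 and 0.065 m)).
It fails at once if the bottle, pot or bowl is moved more than 30 mm or tipped (distance of any of bottle, jar, bowl from where it was at the start of the episode above 0.03 m or angle between any of bottle, jar, bowl's own z axis and vertical above 0.4 rad).
Of cyl0, cyl1, cyl2, cyl3, cyl4 only 3 to 5 are there at a start; the rules pass over those that are not, and their reading is None.
At some moment in a run one of cyl0, cyl1, cyl2, cyl3, cyl4 may be knocked a few centimetres aside while the robot is not near it.
It also fails if it takes over 210 s, if anything falls off the work surface, if the arm or the gripper's body presses on something with over 40 N, if the wrist force passes 120 N, or if a joint passes its speed limit or range.

## Robot

A 6-joint arm with a two-finger parallel gripper is mounted at the origin on the work surface. World frame = base frame: x ahead of the robot, y to its left, z up, the work surface at z = 0. Lengths are in m, angles in rad, forces in N, time in s.
With the tool pointing down it reaches from about 0.325 to 1 m from the base axis. Payload 5.1 kg.
Tool frame: the origin (TCP) lies at the very end of the fingers, on their centre line; the grasp point (between the pads) lies 19 mm behind it (hold_point_z is the distance from the TCP to the grasp point, in m); z points along the fingers, y is the line along which they close (so a half turn about z gives the same grasp; the last joint's range is limited). The gripper opens to 85 mm and grips with 20 to 120 N. Pads are 22 mm wide; open, the fingers measure 114 mm over their backs; the gripper's body (76 mm by 85 mm) begins 54 mm behind the grasp point. The pads swing forward as they close: fully open they stand 13 mm farther back than shut.
Start: joints at [-1.307, 0.124, 1.65, -0, 1.367, -0.083], TCP at [0.221, -0.611, 0.231] pointing down, gripper open.
Joint ranges: [-2.61, 2.61], [-1.02, 2.33], [0.03, 2.71], [-1.35, 4.49], [0.32, 2.68], [-2.91, 2.91]. Speed limits (rad/s): [2.57, 2.57, 3.14, 3.14, 3.14, 3.14].

## Interface

Orientations are given as a 3x3 rotation matrix whose columns are the frame's x, y, z axes.
In Python, from cell import movep, servo_line, set_joints, gripper_open, clamp, sleep, ik, state, read_camera, PlanningError, close_job, hold_point_z gives the robot as it stands. Calls block until the motion is done:
- movep(position, orientation): joint-space move of the TCP to a pose.
- servo_line(position, frame=None, vel=0.15): straight line of the TCP; frame=None keeps the orientation; vel is the mean speed in m/s.
- set_joints(angles): joint-space move.
- gripper_open() and clamp(effort=None): open the fingers fully, or close them until they stop; effort is the grip in N (None keeps the last).
- sleep(seconds).
- ik(position, orientation): joint angles nearest the present ones, or None.
- state(): the state.
- read_camera(name): name is "side" or "top" or "wrist"; returns a dict with "image" (420x560x3 uint8, red, green, blue), "z_map" (420x560 float32, m along the optical axis (not along the pixel's ray), 0 where there is no reading), "mtx" (3x3 intrinsics, pixels), "k1" (the pictures are not rectified: a ray, as slopes to the right and down, at radius r is drawn at 1 + k1 r^2 times it, then the intrinsics apply), "xyz" and "attitude" of the camera in the world. Camera axes: x right, y down, z forward; pixel columns grow to the right and rows downward; lengths in m; the calibration is good to about 2 mm. A picture is of the moment at which its call begins.
A pose or a line that the arm cannot do raises PlanningError and nothing moves.
- close_job(): hands the job in; it is judged then, once.
The state is a dict: "t": time; "joint_pos": joint angles; "joint_velocities": joint speeds; "effort": joint torques, N m; "position": TCP position; "eef_rot": TCP orientation; "ft_force": force on the tool from outside, world axes, zero at the start; "moment": the same for the moment, N m; "width": finger opening in m; "finger_force": force on a finger pad.
Only numpy, scipy, OpenCV 4.12 (cv2) and the standard library are available. Lean on these libraries where they do the work, as an engineer would, in place of code of your own. Each camera call takes 0.05 s, during which the arm holds its last target. There are 200 camera calls.

## Working session

There is one attempt and no reset: what is moved stays moved. The work goes in short steps, each a Python script; the robot and the scene stay as the last script left them, time stands still between calls to the robot, and variables do not carry over. Pictures are saved under pics/ and viewed, at most 14 in all, crops included, and the job is handed in when it is done.

```bash
ls; mkdir -p pics
python3 - <<'E'
from cell import *
import cv2,numpy as np
np.set_printoptions(precision=4,suppress=True)
for n in("side","top"):
    c=read_camera(n); cv2.imwrite(f"pics/{n}0.png",c["image"][:,:,::-1]); np.savez(f"{n}0.npz",**c)
    print(n,c["mtx"],c["k1"],c["xyz"],c["attitude"])
c=read_camera("wrist");print(c["xyz"],c["attitude"],c["mtx"],c["k1"])
s=state();print(s,hold_point_z)
E
```

```text
pics
side [[385.5975   0.     276.5245]
 [  0.     385.5975 208.436 ]
 [  0.       0.       1.    ]] -0.07043186880439177 [ 0.4077 -0.7571  0.6588] [[ 0.9961 -0.0399  0.0792]
 [-0.0874 -0.5942  0.7996]
 [ 0.0151 -0.8033 -0.5953]]
top [[417.7699   0.     285.343 ]
 [  0.     417.7699 210.4635]
 [  0.       0.       1.    ]] 0.017488053053762023 [ 0.3127 -0.0178  1.1806] [[ 0.0054 -0.9873  0.1587]
 [-0.9999 -0.0074 -0.0117]
 [ 0.0127 -0.1587 -0.9873]]
[ 0.2927 -0.5849  0.372 ] [[ 0.3391 -0.897  -0.2835]
 [-0.9407 -0.324  -0.1   ]
 [-0.0022  0.3006 -0.9537]] [[359.0976   0.     276.6257]
 [  0.     359.0976 208.0138]
 [  0.       0.       1.    ]] 0.020796441450193527
{'t': 0.15, 'joint_pos': array([-1.3066,  0.1243,  1.6514,  0.    ,  1.3675, -0.0826]), 'joint_velocities': array([ 0.0002, -0.0012, -0.0058, -0.0009,  0.0005,  0.001 ]), 'effort': array([ -0.0009, -42.4228, -36.6014,  -0.0001,   0.0047,  -0.    ]), 'position': array([ 0.2208, -0.6109,  0.2304]), 'eef_rot': array([[ 0.9405,  0.3399, -0.0004],
       [ 0.3399, -0.9405,  0.0015],
       [ 0.0001, -0.0016, -1.    ]]), 'ft_force': array([-0.532 ,  0.3541,  0.3563]), 'moment': array([-0.0094,  0.0151, -0.0086]), 'finger_force': 0.0, 'width': 0.08542387688790483} 0.0187
```

View pics/top0.png

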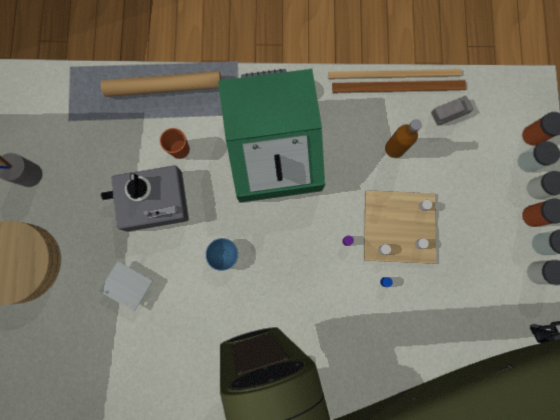

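View pics/side0.png

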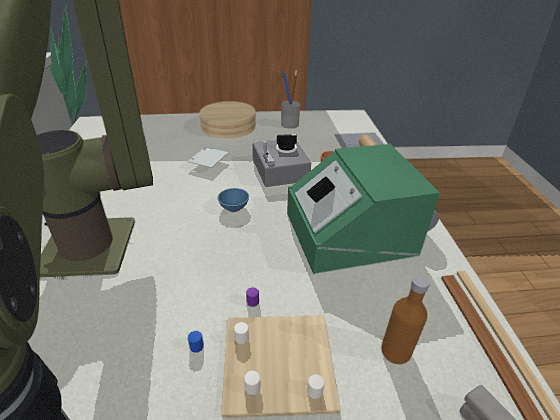

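The top view shows the mill at about (270,140), with the cover seated and its rib at (278,167). The isolator is at (150,198), with the handle at (137,187) and the hasp near (160,211). Three white cylinders stand on the board at (427,205), (385,249) and (423,243). Decoys: purple (348,241), blue (386,282) and the small plate (127,285). The side view agrees with this.

```bash
cat > h.py <<'E'
from cell import *
import cv2,numpy as np
np.set_printoptions(precision=4,suppress=True)
def ray(c,px):
    """world direction per pixel, scaled to unit depth"""
    px=np.atleast_2d(np.asarray(px,float)); D=np.array([float(c["k1"]),0,0,0,0])
    n=cv2.undistortPoints(px.reshape(-1,1,2),np.asarray(c["mtx"]),D).reshape(-1,2)
    return np.c_[n,np.ones(len(n))]@np.asarray(c["attitude"]).T
def onplane(c,px,z): # horizontal plane
    d=ray(c,px); o=np.asarray(c["xyz"]); return o+d*((z-o[2])/d[:,2])[:,None]
def dep(c,px):
    px=np.atleast_2d(px); z=c["z_map"][px[:,1].astype(int),px[:,0].astype(int)]
    return np.asarray(c["xyz"])+ray(c,px)*z[:,None]
def cloud(c,mask):
    v,u=np.nonzero(mask&(c["z_map"]>0)); return dep(c,np.c_[u,v])
def tri(c1,p1,c2,p2):
    d1,d2=ray(c1,p1)[0],ray(c2,p2)[0]; a,b=np.asarray(c1["xyz"]),np.asarray(c2["xyz"])
    s=np.linalg.lstsq(np.c_[d1,-d2],b-a,rcond=None)[0]
    q,r=a+s[0]*d1,b+s[1]*d2; return (q+r)/2,np.linalg.norm(q-r)
def proj(c,P):
    R=np.asarray(c["attitude"]); q=(np.atleast_2d(P)-c["xyz"])@R; n=q[:,:2]/q[:,2:]
    n=n*(1+float(c["k1"])*(n**2).sum(1))[:,None]; K=np.asarray(c["mtx"]); return n*K[0,0]+K[:2,2]
def cam(n,f=None):
    c=read_camera(n)
    if f: cv2.imwrite(f"pics/{f}.png",cv2.cvtColor(c["image"],cv2.COLOR_RGB2BGR)); np.savez(f"{f}.npz",**c)
    return c
def down(a):
    """tool pointing down, tool y (closing) at world angle a"""
    y=np.array([np.cos(a),np.sin(a),0]); z=np.array([0,0,-1.]); return np.c_[np.cross(y,z),y,z]
E
python3 - <<'E'
from h import *
t=dict(np.load("top0.npz")); s=dict(np.load("side0.npz"))
for n,p in dict(handle=(137,187),h2=(160,211),encl=(170,190),c=(427,205),c2=(385,249),c3=(423,243),purple=(348,241),blue=(386,282),bowl=(222,254),pot=(175,143),bottle=(400,140),btop=(415,126),plate=(127,285),rib=(278,167),board=(400,230)).items(): print(n,dep(t,p)[0])
hsv=cv2.cvtColor(t["image"],cv2.COLOR_RGB2HSV); g=cv2.inRange(hsv,(65,80,20),(90,255,255))>0
P=cloud(t,g); print("roof z",np.percentile(P[:,2],[50,90,98])); r=P[P[:,2]>np.percentile(P[:,2],98)-.012]
b=cv2.minAreaRect((r[:,:2]*1000).astype(np.float32)); print(b)
im=t["image"][:,:,::-1]
cv2.imwrite("pics/a.png",np.hstack([cv2.resize(im[155:245,95:215],(480,360),interpolation=2),cv2.resize(s["image"][120:195,240:320,::-1],(384,360),interpolation=2)])[:,:800])
for T in [(.45,.2,.45),(.45,.25,.40),(.45,.0,.5),(.5,0,.45),(.42,-.25,.4),(.5,-.3,.4),(.5,-.3,.3)]:
  print(T,[ik(T,down(a)) is not None for a in (0,.8,1.57,-1.57,-.8,3.14)])
E
```

```text
handle [0.5459 0.3591 0.1006]
h2 [0.4858 0.3018 0.0801]
encl [0.5446 0.2804 0.0718]
c [ 0.5142 -0.4242  0.0415]
c2 [ 0.3914 -0.3033  0.0428]
c3 [ 0.4086 -0.4082  0.0413]
purple [ 0.4132 -0.2041  0.0348]
blue [ 0.3028 -0.3048  0.0354]
bowl [0.3771 0.1448 0.0051]
pot [0.6984 0.2907 0.0047]
bottle [ 0.6716 -0.3304  0.1286]
btop [ 0.6842 -0.3481  0.1979]
plate [0.2913 0.3953 0.0253]
rib [ 0.5828 -0.0109  0.1774]
board [ 0.4474 -0.3553  0.0114]
roof z [0.1926 0.1956 0.1971]
((509.2193908691406, -209.06646728515625), (707.2744750976562, 586.7584228515625), 11.196470260620117)
(0.45, 0.2, 0.45) [True, True, True, True, True, True]
(0.45, 0.25, 0.4) [True, True, True, True, True, True]
(0.45, 0.0, 0.5) [True, True, True, True, True, False]
(0.5, 0, 0.45) [True, True, True, True, True, False]
(0.42, -0.25, 0.4) [True, True, True, True, True, True]
(0.5, -0.3, 0.4) [True, True, True, True, True, True]
(0.5, -0.3, 0.3) [True, True, True, True, True, True]
```

View pics/a.png

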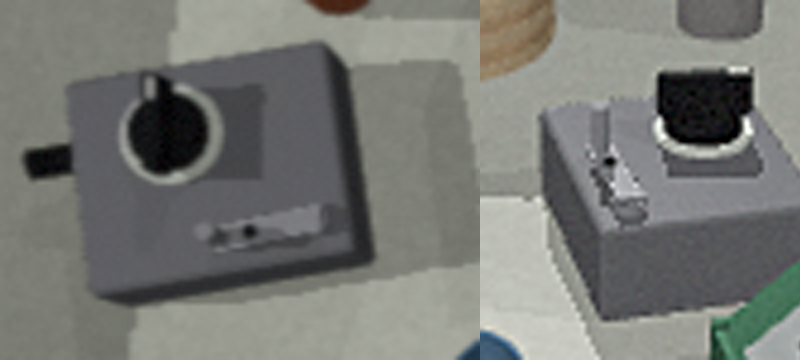

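The isolator crop shows the handle rib along x. The hasp strip lies along y, with the post at the left (+y) end at crop (205,232) and the hinge at the right end (325,218). The swing is therefore towards the robot. Next come wrist close-ups, two per area.

Run:
```python
from h import *
for n,T in dict(board=(.45,-.36,.30),mill=(.56,0,.36),iso=(.50,.32,.30)).items():
    for k,a in enumerate((-1.57,1.57)):
        try: movep(T,down(a)); sleep(.2); cam("wrist",f"{n}{k}"); print(n,k,state()["t"])
        except PlanningError as e: print(n,k,e)
def pair(n): cv2.imwrite(f"pics/{n}_p.png",cv2.resize(np.vstack([cv2.imread(f"pics/{n}{k}.png") for k in(0,1)]),None,fx=.71,fy=.71))
pair("iso"); pair("mill")
```

```text
board 0 1.7083
board 1 4.6083
mill 0 8.0417
mill 1 10.9417
iso 0 14.3
iso 1 17.2
```

View pics/iso_p.png

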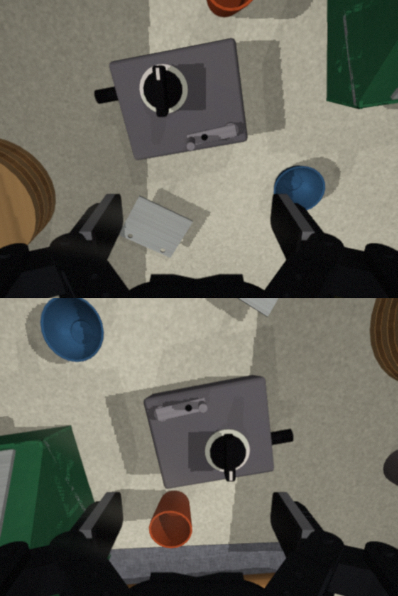

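View pics/mill_p.png

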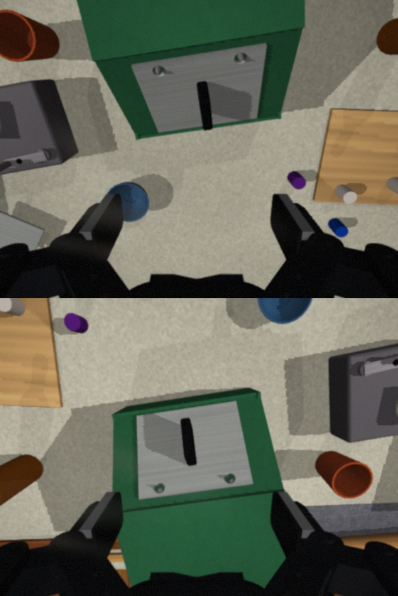

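Iso pair: the handle rib is at shown (160,90) in view 0 and (229,455) in view 1, inside the white ring. The hasp post is at (190,140) and (203,408), the hinge end at (238,130) and (155,412). Mill pair: the cover rib is at (204,105) and (188,441), the pins at (158,71), (240,58) and (160,488), (230,478).

```bash
cat > meas.py <<'E'
from h import *
L=lambda n:dict(np.load(n+".npz"))
def hv(c): return cv2.cvtColor(c["image"],cv2.COLOR_RGB2HSV)
def near(P,x,y,r): return P[np.hypot(P[:,0]-x,P[:,1]-y)<r]
all_=lambda c:cloud(c,np.ones(c["z_map"].shape,bool))
def rect(P): return cv2.minAreaRect((P[:,:2]*1000).astype(np.float32))
if __name__=="__main__":
  for k in(0,1):
    c=L(f"iso{k}"); A=all_(c); Q=near(A,.535,.355,.05); R=Q[Q[:,2]>.108]
    print("rib",len(R),rect(R),np.median(R[:,2]),R[:,:2].mean(0))
    H=near(A,.49,.31,.075); H=H[(H[:,2]>.095)]; H=H[np.hypot(*(H[:,:2]-R[:,:2].mean(0)).T)>.045]; print("post",len(H),H.mean(0),H.min(0),H.max(0))
    S=near(A,.49,.31,.08); S=S[(S[:,2]>.0755)&(S[:,2]<.084)]; S=S[np.hypot(*(S[:,:2]-R[:,:2].mean(0)).T)>.045]; print("strip",len(S),rect(S))
    E=near(A,.52,.32,.16); E=E[(E[:,2]>.066)&(E[:,2]<.074)]; print("encl",rect(E))
    # white ring
    h=hv(c); m=(cv2.inRange(h,(0,0,130),(180,60,255))>0); 
    W=cloud(c,m); W=near(W,.535,.355,.04); W=W[W[:,2]>.074];print("ring",len(W),rect(W),np.median(W[:,2]))
  a,b=L("iso0"),L("iso1"); s=1/.71
  for n,p,q in(("rib",(160,90),(229,457)),("post",(190,138),(203,408)),):
    print(n,tri(a,np.array(p)*s,b,(np.array(q)-[0,298.2])*s))
  for k in(0,1):
    c=L(f"mill{k}"); h=hv(c)
    A=all_(c); Rf=A[(A[:,2]>.188)&(A[:,2]<.2)&(abs(A[:,1])<.2)&(A[:,0]>.6)]; print("roof",len(Rf),rect(Rf) if len(Rf)>9 else 0)
    g=cv2.inRange(h,(0,0,90),(180,45,255))>0
    P=cloud(c,g); P=P[(abs(P[:,1])<.15)&(P[:,0]>.45)&(P[:,0]<.75)&(P[:,2]>.085)&(P[:,2]<.2)]
    for _ in range(4):
        m=P.mean(0); u,sv,vt=np.linalg.svd(P-m,full_matrices=False); n=vt[2]*np.sign(vt[2,2]); d=(P-m)@n; P=P[abs(d)<max(.003,2*d.std()) if _<3 else slice(None)]
    print("cover n",n,"tilt",np.degrees(np.arccos(n[2])),"yaw",np.degrees(np.arctan2(n[1],n[0])),"std",d.std(),m,len(P))
    yx=np.array([-n[1],n[0],0]);yx/=np.linalg.norm(yx); yx*=-1; xx=np.cross(yx,n)
    if xx[0]<0: yx,xx=-yx,-xx
    print(xx,yx); uv=np.c_[(P-m)@xx,(P-m)@yx]; r=cv2.minAreaRect((uv*1000).astype(np.float32)); print("rect",r,"centre",m+xx*r[0][0]/1e3+yx*r[0][1]/1e3)
    D=(A-m)@n; sel=(D>.02)&(D<.06)&(np.linalg.norm(A-m,axis=1)<.08); B=A[sel]; tp=B[(B-m)@n>.034]; uv=np.c_[(tp-m)@xx,(tp-m)@yx,(tp-m)@n]; print("rib top",len(tp),tp.mean(0),np.median(uv[:,2]),rect(uv))
E
python3 meas.py
```

```text
rib 21466 ((525.7979736328125, 365.74481201171875), (91.68319702148438, 69.72240447998047), 37.40022277832031) 0.367121342789013 [0.5113 0.3595]
post 18923 [0.5089 0.2765 0.3625] [0.4697 0.2454 0.0962] [0.5184 0.3332 0.3886]
strip 1132 ((503.06298828125, 318.373291015625), (116.32292175292969, 60.217716217041016), 51.342437744140625)
encl ((552.377685546875, 336.2915344238281), (199.07569885253906, 198.8919219970703), 10.194615364074707)
ring 135 ((543.9244384765625, 354.5375671386719), (73.38861846923828, 59.31991958618164), 77.70187377929688) 0.11538618538050044
rib 10807 ((527.4561767578125, 370.88043212890625), (95.93611907958984, 50.859954833984375), 18.930715560913086) 0.3598754286107192 [0.4987 0.3683]
post 19842 [0.4901 0.2798 0.3629] [0.4686 0.2467 0.0967] [0.5461 0.3619 0.3883]
strip 1216 ((501.03558349609375, 321.8580322265625), (119.91339111328125, 66.2933349609375), 51.27824783325195)
encl ((560.18212890625, 333.6037902832031), (215.06739807128906, 206.48468017578125), 10.041681289672852)
ring 121 ((540.6026611328125, 360.12274169921875), (48.39967727661133, 62.188621520
[... 697 characters left out ...]
.988018035888672, -6.137936115264893), (14.014932632446289, 60.170249938964844), 89.6578369140625)
roof 23035 ((733.60498046875, 8.454803466796875), (160.10784912109375, 237.68826293945312), 5.868531227111816)
cover n [-0.6329 -0.0946  0.7684] tilt 39.7877047351325 yaw -171.50205656995783 std 0.0007356926547890935 [ 0.6014 -0.0082  0.1437] 16656
[0.76   0.1136 0.6399] [-0.1478  0.989  -0.    ]
rect ((-2.7057647705078125, -0.187255859375), (160.4785919189453, 238.34873962402344), 0.6303741931915283) centre [ 0.5994 -0.0087  0.142 ]
rib top 811 [ 0.5759 -0.0128  0.171 ] 0.03763579733089692 ((-4.191822052001953, -0.9690632820129395), (59.70595932006836, 14.033251762390137), 0.09923622012138367)
```

```bash
cat > meas2.py <<'E'
from meas import *
def iso(c,rc=(.545,.36)):
    A=all_(c); A=A[A[:,2]<.14]; Q=near(A,*rc,.06); R=Q[Q[:,2]>.110]
    print("rib",len(R),rect(R),np.median(R[:,2]))
    C=np.array(rect(R)[0])/1e3
    E=near(A,.52,.32,.14); E=E[(E[:,2]>.066)&(E[:,2]<.073)]; print("encl",rect(E))
    H=near(A,.49,.31,.09); H=H[np.hypot(*(H[:,:2]-C).T)>.05]; T=H[H[:,2]>.108]; print("post",len(T),T.mean(0),rect(T))
    S=H[(H[:,2]>.0765)&(H[:,2]<.0835)]; print("strip",len(S),rect(S),np.round(cv2.boxPoints(rect(S))))
if __name__=="__main__":
    for k in(0,1): iso(L(f"iso{k}"))
    for k in (0,1):
        c=L(f"board{k}"); h=hv(c); A=all_(c); 
        m=cv2.inRange(h,(0,0,120),(180,70,255))>0; P=cloud(c,m)
        P=P[(P[:,2]>.038)&(P[:,2]<.055)&(P[:,0]>.3)&(P[:,0]<.6)&(P[:,1]<-.2)&(P[:,1]>-.5)]
        lab=[]
        while len(P)>20:
            d=np.hypot(*(P[:,:2]-P[0,:2]).T)<.03; G=P[d]; P=P[~d]; T=G[G[:,2]>np.percentile(G[:,2],90)-.004]
            print("cyl",k,len(G),rect(T)[:2],np.median(T[:,2]))
        B=cloud(c,cv2.inRange(h,(8,50,80),(28,200,255))>0); B=B[(abs(B[:,2]-.012)<.005)&(B[:,0]<.6)&(B[:,1]<-.2)&(B[:,1]>-.55)]; print("board",rect(B),np.median(B[:,2]))
E
python3 meas2.py
```

```text
rib 1129 ((547.0828247070312, 366.6129150390625), (63.29924774169922, 14.21447467803955), 2.078321933746338) 0.1148696072304276
encl ((551.3325805664062, 342.1030578613281), (199.07569885253906, 187.08248901367188), 10.194615364074707)
post 129 [0.4755 0.328  0.1129] ((475.0694580078125, 327.8757629394531), (10.735978126525879, 10.633258819580078), 1.1753853559494019)
strip 1138 ((481.27801513671875, 295.6017761230469), (22.70952606201172, 75.52252197265625), 15.704504013061523) [[460. 329.]
 [481. 256.]
 [502. 262.]
 [482. 335.]]
rib 907 ((546.7236328125, 366.2869567871094), (63.03181838989258, 13.897784233093262), 2.338329792022705) 0.11495411488360585
encl ((551.2353515625, 341.02996826171875), (199.54904174804688, 188.9361114501953), 10.254349708557129)
post 137 [0.4742 0.3278 0.1127] ((474.4712219238281, 327.7477722167969), (11.116340637207031, 11.070490837097168), 1.176723599433899)
strip 1175 ((482.1614685058594, 295.8759460449219), (21.41099739074707, 75.29701232910156), 12.17506217956543) [[464. 330.]
 [480. 257.]
 [501. 261.]
 [485. 335.]]
cyl 0 511 ((513.33935546875, -423.
[... 203 characters left out ...]
 ((389.1299743652344, -304.57672119140625), (25.60031509399414, 25.312864303588867)) 0.045465275073910516
board ((455.6553955078125, -356.3763427734375), (200.1310577392578, 201.05990600585938), 87.56185150146484) 0.011221385893637914
cyl 1 508 ((388.85699462890625, -304.9650573730469), (25.77361488342285, 26.215614318847656)) 0.0451153433921814
cyl 1 502 ((405.4515686035156, -408.0633239746094), (26.544918060302734, 26.22821617126465)) 0.04494639979281867
cyl 1 393 ((512.8807983398438, -423.59112548828125), (25.74403190612793, 25.74038314819336)) 0.04515723242350528
board ((456.1644592285156, -357.0420227050781), (200.0740203857422, 200.7482147216797), 87.7240982055664) 0.011129895570533566
```

```bash
cat > step1.py <<'E'
from meas2 import *
H=np.array([.547,.3665]); d=np.radians
movep((*H,.20),down(d(92.2)))
print([ (ik((*H,.091),down(d(a))) ) for a in (92.2,50,8)])
gripper_open(); servo_line((*H,.091),vel=.1); print(state()["ft_force"])
clamp(60); print(state()["width"],state()["finger_force"])
for a in np.linspace(92.2,9,7)[1:]:
    movep((*H,.091),down(d(a))); s=state(); print(a,s["moment"],s["ft_force"],s["joint_pos"][5])
sleep(.3); gripper_open(); servo_line((*H,.2),vel=.15)
movep((.5,.32,.3),down(1.57)); sleep(.2); iso(cam("wrist","iso2")); print(state()["t"])
E
python3 step1.py
```

```text
[array([ 0.5088,  0.2604,  1.7399, -0.    ,  1.1413, -1.1004]), array([ 0.5088,  0.2604,  1.7399, -0.    ,  1.1413, -0.3638]), array([ 0.5088,  0.2604,  1.7399, -0.    ,  1.1413,  0.3692])]
[-0.0008 -0.1435 -0.8011]
0.01289600304604308 59.53053653240204
78.33333333333334 [ 0.0201  0.2027 -0.0774] [-0.7042  0.6728  1.176 ] -0.8611233156376048
64.46666666666667 [ 0.1994  0.2083 -0.0848] [-0.4967  0.892   1.0689] -0.6206987232098622
50.6 [ 0.3693  0.1319 -0.0933] [-1.7601  2.1498  1.7908] -0.37937892036524035
36.733333333333334 [ 0.4894  0.1007 -0.0743] [-0.6357  3.4542  1.2731] -0.13763270218224843
22.86666666666666 [ 0.7425 -0.0164 -0.1084] [0.5936 5.6525 1.2117] 0.10428152044091148
9.0 [ 0.7865 -0.1439  0.6015] [1.0305 5.9092 2.2091] 0.34564336089444997
rib 917 ((546.6094970703125, 366.3089599609375), (13.893611907958984, 63.843238830566406), 10.730607986450195) 0.11490929259916205
encl ((551.1378173828125, 341.2108459472656), (199.73538208007812, 188.40426635742188), 10.156657218933105)
post 138 [0.4741 0.3277 0.1128] ((474.1407775878906, 327.66217041015625), (10.924118041992188, 10.998096466064453), 0.2708955407142639)
strip 1182 ((482.5609130859375, 295.741455078125), (21.546070098876953, 75.41039276123047), 11.20449161529541) [[465. 331.]
 [479. 257.]
 [500. 261.]
 [486. 335.]]
25.3333
```

```bash
cat > step2.py <<'E'
from meas2 import *
d=np.radians; O=np.array([.4883,.2693]); P=np.array([.4748,.3278]); r=np.linalg.norm(P-O); a0=np.arctan2(*(P-O)[::-1]); print(r,np.degrees(a0))
F=lambda a,z:((*(O+r*np.array([np.cos(a),np.sin(a)])),z),down(a-np.pi/2))
movep(*F(a0,.2)); servo_line(F(a0,.092)[0],vel=.1); print(state()["ft_force"])
clamp(25); print(state()["width"],state()["finger_force"])
for a in a0+np.radians(np.arange(6,85,6)):
    servo_line(*F(a,.092),vel=.06); f=state()["ft_force"]
    if np.linalg.norm(f)>25: print("force",f); break
print(np.degrees(a-a0),f)
gripper_open(); servo_line(F(a,.2)[0],vel=.15)
movep((.47,.28,.3),down(1.57)); sleep(.2); c=cam("wrist","iso3"); print(state()["t"])
A=all_(c); T=A[(A[:,2]>.105)&(A[:,2]<.12)&(A[:,0]<.54)&(A[:,1]>.15)]; T=near(T,.47,.26,.1); print("post",len(T),T.mean(0))
h=T.mean(0)[:2]-O; print("hasp ang",np.degrees(np.arctan2(h[1],h[0])-a0)%360,np.linalg.norm(h))
E
python3 step2.py
```

```text
0.0600374882885685 102.99461679191651
[-0.0574 -0.261  -0.5788]
0.010893868299560931 24.346780478954315
84.0 [ 4.3429  1.209  -2.0788]
34.4333
post 143 [0.428  0.263  0.1128]
hasp ang 82.98779334822086 0.06065735777693042
```

```bash
cat > port.py <<'E'
from h import *
yaw=np.radians(8.48); t=np.radians(40)
n=np.array([-np.sin(t)*np.cos(yaw),-np.sin(t)*np.sin(yaw),np.cos(t)])
yx=np.array([-np.sin(yaw),np.cos(yaw),0]); xx=np.cross(yx,n)
CO=np.array([.6016,-.009,.1373])           # seated cover origin, measured
def tool(s=1): z=-n; y=s*yx; return np.c_[np.cross(y,z),y,z]
C=lambda x,y,z,o=CO: o+x*xx+y*yx+z*n
PLACE=np.array([.40,-.05])
E
python3 - <<'E'
from port import *
print(xx)
for s in(1,-1):
    for z in(.014,.05,.134): print(s,z,ik(C(0,0,z),tool(s)))
    a=yaw+s*np.pi/2
    print(ik((*PLACE,.2),down(a)),ik((*PLACE,.014),down(a)))
E
```

```text
[0.7577 0.113  0.6428]
1 0.014 [-0.2153 -0.2698  2.2818  0.4825  0.5147 -2.2819]
1 0.05 [-0.2362 -0.3729  2.3076  0.4461  0.5924 -2.2488]
1 0.134 [-0.2954 -0.604   2.3432  0.3969  0.7942 -2.2055]
[-0.2577 -0.4454  2.2038 -0.      1.3833 -1.9765] [-0.2577 -0.189   2.3533 -0.      0.9773 -1.9765]
-1 0.014 [-0.2153 -0.2698  2.2818  0.4825  0.5147  0.8596]
-1 0.05 [-0.2362 -0.3729  2.3076  0.4461  0.5924  0.8928]
-1 0.134 [-0.2954 -0.604   2.3432  0.3969  0.7942  0.9361]
[-0.2577 -0.4454  2.2038 -0.      1.3833  1.1651] [-0.2577 -0.189   2.3533 -0.      0.9773  1.1651]
```

```bash
cat > step3.py <<'E'
from port import *
T=tool(-1); a=yaw-np.pi/2
print("deep",ik(C(-.012,0,-.045),T))
movep(C(0,0,.134),T); servo_line(C(0,0,.014),T,vel=.08); print("at",state()["ft_force"])
clamp(80); s=state(); print(s["width"],s["finger_force"],s["ft_force"])
np.save("grasp.npy",np.r_[s["position"],s["eef_rot"].ravel()])
servo_line(C(0.001,0,.045),T,vel=.05); print(state()["ft_force"])
servo_line(C(0,0,.17),T,vel=.12); print(state()["ft_force"])
movep((*PLACE,.20),down(a)); servo_line((*PLACE,.035),down(a),vel=.12)
z=.035
while z>.008:
    z-=.0015; servo_line((*PLACE,z),down(a),vel=.03); f=state()["ft_force"]
    if f[2]>4: break
print("down",z,f); np.save("put.npy",np.r_[state()["position"],state()["eef_rot"].ravel()])
gripper_open(); servo_line((*PLACE,.2),down(a),vel=.2)
print(state()["t"],state()["width"])
E
python3 step3.py
```

```text
deep [-0.1923 -0.109   2.2503  0.5941  0.3933  0.7481]
at [-0.6769  0.4995 -0.4589]
0.012741573991443392 78.56465578079224 [-5.1403 -1.0606  4.0933]
[-0.256   0.4818 -3.2674]
[-0.2092 -1.1625 -3.1137]
down 0.012499999999999989 [-7.5482  1.673  11.2525]
48.1 0.08532840883248145
```

```bash
cat > step4.py <<'E'
from port import *
from meas import all_,rect,hv
for k,a in enumerate((-1.57,1.57)):
    movep((.54,-.01,.36),down(a)); sleep(.2); c=cam("wrist",f"port{k}")
    P=all_(c); d=(P-CO)@n; V=hv(c)[:,:,2][c["z_map"]>0]; G=c["image"][c["z_map"]>0].astype(int)
    u=np.c_[(P-CO)@xx,(P-CO)@yx]; nb=(abs(u[:,0])<.085)&(abs(u[:,1])<.11)
    wall=nb&(abs(d)<.006); print("wall d",np.median(d[wall]),d[wall].std())
    rim=nb&(abs(d)<.005)&(V<45)&(G.max(1)-G.min(1)<18); r=rect(u[rim]); print("rim",rim.sum(),r)
    # gap: ray points of deep pixels re-cast onto wall plane
    deep=nb*0+((d<-.012)&(d>-.16)); o=np.asarray(c["xyz"]); D=P-o; tt=((CO-o)@n)/(D@n); W=o+D*tt[:,None]; w=np.c_[(W-CO)@xx,(W-CO)@yx]
    s=(deep>0)&(abs(w[:,0])<.075)&(abs(w[:,1])<.1); print("hole",s.sum(),rect(w[s]),np.percentile(w[s],[1,99],axis=0))
    pin=nb&(d>.008)&(d<.02)&(u[:,0]>.03); 
    for q in(-1,1): m=pin&(u[:,1]*q>0); print("pin",m.sum(),u[m].mean(0),d[m].max() if m.any() else 0)
print(state()["t"])
cv2.imwrite("pics/port_p.png",cv2.resize(np.vstack([cv2.imread(f"pics/port{k}.png") for k in(0,1)]),None,fx=.71,fy=.71))
E
python3 step4.py
```

```text
wall d 0.00016007601809128944 0.0012994817938735282
rim 3988 ((-10.061973571777344, 0.30713653564453125), (101.82881164550781, 150.17967224121094), 0.05836055427789688)
hole 7433 ((-6.694812774658203, 0.13385009765625), (74.25120544433594, 127.27272033691406), 0.0001636401138966903) [[-0.0429 -0.0622]
 [ 0.0298  0.0625]]
pin 62 [ 0.0594 -0.0491] 0.013958561462708439
pin 62 [0.0592 0.0494] 0.015054592184448441
wall d 6.208244845311501e-05 0.0013160400977399482
rim 3501 ((-9.908309936523438, 0.1297454833984375), (148.9634246826172, 99.4350814819336), 89.96205139160156)
hole 7793 ((-8.413810729980469, 0.07761383056640625), (78.2104263305664, 128.1366424560547), 0.03691335767507553) [[-0.046  -0.0627]
 [ 0.03    0.0629]]
pin 40 [ 0.0582 -0.0494] 0.014336019798348882
pin 39 [0.0581 0.0494] 0.014374158085995544
52.125
```

View pics/port_p.png

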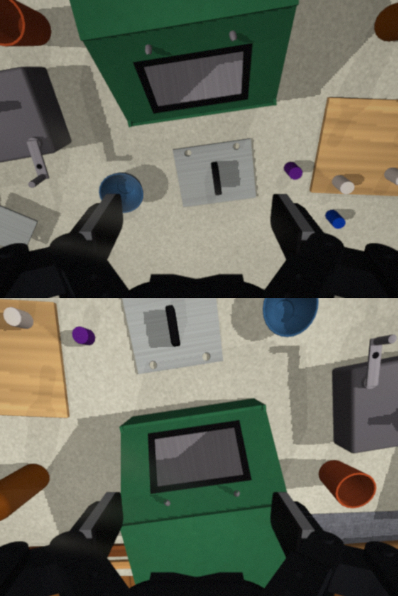

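The picture shows the port open and clear, both pins bare, the cover flat on the bench at shown (215,175), and the hasp out at (37,155). The port centre is well fixed, so I'll do the first cylinder.

```bash
cat > cyl.py <<'E'
from port import *
from meas import hv,rect
PO=C(-.0098,.0002,0); Q=lambda z: PO+z*n; T=tool(-1); A=-np.pi/2+.1
def find(f=None):
    movep((.45,-.36,.30),down(A)); sleep(.15); c=cam("wrist",f)
    P=cloud(c,cv2.inRange(hv(c),(0,0,120),(180,70,255))>0)
    P=P[(P[:,2]>.018)&(P[:,2]<.06)&(P[:,0]>.28)&(P[:,0]<.62)&(P[:,1]<-.16)&(P[:,1]>-.56)]; out=[]
    while len(P):
        d=np.hypot(*(P[:,:2]-P[np.argmax(P[:,2]),:2]).T)<.036; G=P[d]; P=P[~d]
        if len(G)<60: continue
        top=np.percentile(G[:,2],95); r=rect(G[G[:,2]>top-.004]); out.append((r[0][0]/1e3,r[0][1]/1e3,top,*r[1]))
    return out
def feed(c):
    x,y=c[:2]; print("go",np.round(c,3))
    movep((x,y,.13),down(A)); servo_line((x,y,c[2]-.024),vel=.12); clamp(40); s=state(); w=s["width"]; print("width",w,s["finger_force"])
    if not .024<w<.032: gripper_open(); servo_line((x,y,.15)); return False
    servo_line((x,y,.22),vel=.25); movep(Q(.14),T)
    s=state(); print("pre",s["width"],np.linalg.norm(s["position"]-Q(.14)))
    servo_line(Q(.05),T,vel=.12); servo_line(Q(-.042),T,vel=.06)
    s=state(); print("in",s["width"],s["position"]-Q(-.042),s["ft_force"],s["finger_force"]); sleep(.2)
    gripper_open(); sleep(.5); s=state(); print("rel",s["ft_force"]); clamp(20); print("shut",state()["width"])
    servo_line(Q(.09),T,vel=.12); gripper_open(); print("t",state()["t"]); return True
E
python3 - <<'E'
from cyl import *
F=find(); print(np.round(F,4)); feed(max(F,key=lambda c:c[1]))
print(len(find("after1")))
E
```

```text
[[ 0.4057 -0.4074  0.0468 25.2207 25.6465]
 [ 0.5135 -0.4234  0.0464 26.026  25.9721]
 [ 0.3891 -0.3046  0.0466 26.2818 25.7415]]
go [ 0.389 -0.305  0.047 26.282 25.741]
width 0.026814377791436535 39.39431548118591
pre 0.02679816874965617 0.0006390100855194589
in 0.02633627870297752 [ 0.0001 -0.0001  0.0004] [ 0.2614  0.2019 -0.4434] 39.33493494987488
rel [-1.1071  0.2769 -0.0952]
shut 0.0003873349261497543
t 65.5417
2
```

Run:
```python
from cyl import *
for k in range(4):
    F=find(f"b{k}"); print(np.round(F,4))
    if not F: break
    feed(max(F,key=lambda c:c[1]))
print(state()["t"])
movep((.58,-.01,.40),down(-1.57)); sleep(.2); cam("wrist","inside"); cam("top","top_b"); cam("side","side_b")
a=cv2.imread("pics/inside.png"); b=cv2.imread("pics/side_b.png"); cv2.imwrite("pics/chk.png",cv2.resize(np.vstack([a,b]),None,fx=.71,fy=.71))
```

```text
[[ 0.4058 -0.4077  0.0469 24.5322 25.7072]
 [ 0.5134 -0.4235  0.0465 25.5318 25.9953]]
go [ 0.406 -0.408  0.047 24.532 25.707]
width 0.02643824455914911 39.40552353858948
pre 0.02674673196620292 0.0009208767253009909
in 0.026435602673867555 [ 0.0001 -0.0001  0.0005] [-0.2598 -0.0533 -1.1389] 39.33856129646301
rel [0.6301 0.3613 0.8736]
shut 0.0001550491832806387
t 79.0083
[[ 0.5139 -0.4234  0.0464 25.8542 26.0949]]
go [ 0.514 -0.423  0.046 25.854 26.095]
width 0.026544324005994165 39.410752058029175
pre 0.026850447681711305 0.0009766602398999151
in 0.026257591711039387 [ 0.0001 -0.0001  0.0004] [-0.0504  0.548  -1.0753] 39.33520495891571
rel [ 0.8551  0.9705 -0.3856]
shut -9.808136037766662e-05
t 92.0917
[]
93.65
```

View pics/chk.png

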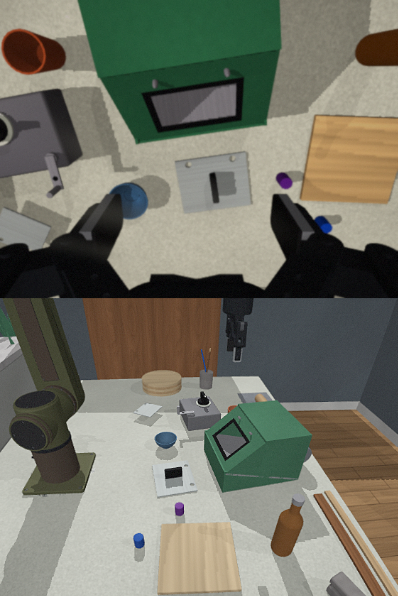

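The port is empty of white parts, the board is clear at shown (350,160), and the cover is flat at (213,180). The bystanders look unmoved. Next I measure the cover for regrasping.

```bash
cat > cov.py <<'E'
from port import *
from meas import all_,rect
def benchcover(c):
    A=all_(c); ri=A[(A[:,2]>.037)&(A[:,2]<.055)&(np.hypot(A[:,0]-PLACE[0],A[:,1]-PLACE[1])<.06)]
    pl=A[(A[:,2]>.0025)&(A[:,2]<.010)&(np.hypot(A[:,0]-PLACE[0],A[:,1]-PLACE[1])<.12)]
    print("ribtop",len(ri),rect(ri),np.median(ri[:,2]),"plate",rect(pl),np.median(pl[:,2]))
E
python3 - <<'E'
from cov import *
for k in("inside","port0","port1"): benchcover(dict(np.load(k+".npz")))
print(np.load("grasp.npy")[:3]-C(0,0,.014),np.load("put.npy")[:3])
movep((.40,-.04,.28),down(yaw-np.pi/2)); sleep(.2); benchcover(cam("wrist","cv"))
E
```

```text
ribtop 323 ((399.685302734375, -49.36396408081055), (60.07946014404297, 13.924114227294922), 8.384243965148926) 0.04217544355812203 plate ((413.1581115722656, -51.06622314453125), (180.76419067382812, 186.14295959472656), 88.39804077148438) 0.004675090797380599
ribtop 391 ((399.6724853515625, -49.4696159362793), (59.617210388183594, 13.905301094055176), 8.48060417175293) 0.042128190925483866 plate ((412.95904541015625, -36.47792053222656), (167.13075256347656, 206.41244506835938), 8.492029190063477) 0.004591283935516721
ribtop 676 ((399.3733215332031, -49.813568115234375), (60.43520736694336, 14.143207550048828), 8.204061508178711) 0.04186852237820679 plate ((422.3174133300781, -36.80052185058594), (201.55752563476562, 139.95481872558594), 89.96865844726562) 0.004281063606938473
[-0.0001 -0.      0.0003] [ 0.4    -0.05    0.0138]
ribtop 717 ((400.4088439941406, -49.688114166259766), (59.86957550048828, 13.909130096435547), 8.527013778686523) 0.041985027256993435 plate ((382.86553955078125, -66.24430847167969), (171.15977478027344, 187.72933959960938), 8.463421821594238) 0.004263802421554774
```

```bash
cat > step6.py <<'E'
from cov import *
T=tool(-1); a=yaw-np.pi/2
movep((*PLACE,.12),down(a)); servo_line((*PLACE,.0138),down(a),vel=.1); clamp(80); s=state(); print(s["width"],s["ft_force"])
servo_line((*PLACE,.2),down(a),vel=.15); movep(C(.002,0,.17),T); servo_line(C(.002,0,.045),T,vel=.1); sleep(.2)
f0=state()["ft_force"]; z=.036; print(f0); servo_line(C(.002,0,z),T,vel=.05)
while z>.0125:
    z-=.0015; servo_line(C(.002,0,z),T,vel=.03); f=state()["ft_force"]-f0
    if np.linalg.norm(f)>6: break
print("stop z",z,f,f@n,f@xx,f@yx, (state()["position"]-CO)@n)
E
python3 step6.py
```

```text
0.012929998455240186 [ 0.0685 -0.7385  2.5374]
[ 0.142   0.5692 -2.5929]
stop z 0.01349999999999998 [-18.7784  -2.9853  12.1143] 21.50157645878791 -6.778141414249681 -0.18355371362213246 0.014446490163039501
```

Contact came at the seat height, with force along the normal only. Release, back off and inspect.

```bash
cat > step7.py <<'E'
from port import *
from meas import all_,rect,L
gripper_open(); sleep(.2); T=tool(-1); p=state()["position"]; servo_line(p+.13*n,T,vel=.08)
def chk(c,nm):
    P=all_(c); u=np.c_[(P-CO)@xx,(P-CO)@yx]; d=(P-CO)@n
    t=(d>.039)&(d<.047)&(abs(u)<.05).all(1); print(nm,"rib",t.sum(),rect(u[t]),np.median(d[t]))
    q=(d>.001)&(d<.01)&(abs(u[:,0])<.06)&(abs(u[:,1])<.075); X=P[q]; m=X.mean(0); v=np.linalg.svd(X-m,full_matrices=False)[2][2]; v*=np.sign(v[2]); print(" d",np.median(d[q]),"angle",np.arccos(v@n))
    for s in(-1,1):
        k=(d>.009)&(d<.02)&(u[:,0]>.04)&(u[:,1]*s>.03)&(abs(u[:,1])<.07)&(u[:,0]<.075); print(" pin",k.sum(),u[k].mean(0) if k.any() else 0,d[k].max() if k.any() else 0)
for k,a in enumerate((-1.57,1.57)):
    movep((.56,0,.36),down(a)); sleep(.2); chk(cam("wrist",f"fin{k}"),"fin"); chk(L(f"mill{k}"),"ref")
movep((.42,-.15,.40),down(-1.57)); sleep(.2); cam("top","topf"); print(state()["t"])
a=cv2.imread("pics/fin0.png"); b=cv2.imread("pics/topf.png"); cv2.imwrite("pics/fin.png",cv2.resize(np.vstack([a,b]),None,fx=.71,fy=.71))
E
python3 step7.py
```

```text
fin rib 656 ((0.5176753997802734, 0.22820758819580078), (14.067073822021484, 60.646148681640625), 89.76361083984375) 0.04279987631797197
 d 0.004885032888957545 angle 0.0002706087875236913
 pin 47 [ 0.0593 -0.0491] 0.014289428058441408
 pin 40 [0.0594 0.0499] 0.014559322969322878
ref rib 651 ((0.3665657043457031, 0.28928184509277344), (13.990314483642578, 60.164405822753906), 89.92292785644531) 0.042769576548425704
 d 0.004892043905357559 angle 0.00028479238658641535
 pin 48 [ 0.0592 -0.0493] 0.014853342298671445
 pin 42 [0.0593 0.0497] 0.01436403381808628
fin rib 811 ((0.038967132568359375, -0.1203303337097168), (59.46461868286133, 14.147673606872559), 0.08461488038301468) 0.04264526571173406
 d 0.004982051678139347 angle 0.0030672747056313147
 pin 31 [ 0.0585 -0.0494] 0.01362232632625359
 pin 33 [0.0587 0.0496] 0.01423729637006512
ref rib 810 ((0.012126922607421875, -0.1613173484802246), (59.700599670410156, 14.033196449279785), 0.11294367909431458) 0.04261360302830561
 d 0.004978431788011261 angle 0.003323627674126374
 pin 33 [ 0.0581 -0.0496] 0.013997720355065892
 pin 32 [0.0588 0.0497] 0.014236496133189006
115.9333
```

View pics/fin.png

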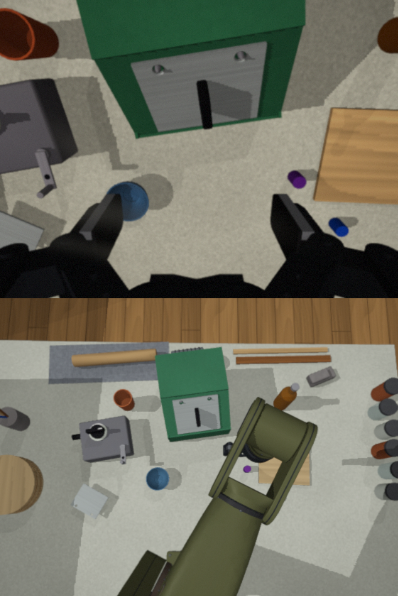

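The cover is seated as it was at the start, with both pins through at shown (158,70) and (240,57). The hasp is out at (45,170), the handle is off, and the bystanders are in place. I'm handing in the job.

```bash
python3 -c "
from cell import *
print(close_job())"
```

```text
the job is handed in; nothing more can be done
None
```

I handed the job in at about 116 s of the 210 s allowed: the isolator is off, the hasp is out, all three white cylinders on the board went into the mill, and the cover is hung back flat on both pins; `close_job()` returned no verdict.

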